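# Cover the cooking pots beside the jiko

### The arm

A 6-joint arm with a two-finger parallel gripper is mounted at the origin on the work surface. World frame = base frame: x ahead of the robot, y to its left, z up, the work surface at z = 0. Lengths are in mm, angles in rad, forces in N, time in s.
With the tool pointing down it reaches from about 275 to 1000 mm from the base axis. Payload 8.4 kg.
Tool frame: the origin (TCP) lies on the centre line of the jaws, within the pads' length; the fingertips stand r.tip_reach ahead of it and the grasp point (between the pads) lies 11 mm behind it (r.tip_reach is the distance from the TCP to the fingertips, in mm); z points along the fingers, y is the line along which they close (so a half turn about z gives the same grasp; the last joint's range is limited). The gripper opens to 85 mm and grips with 20 to 120 N. Pads are 22 mm wide; open, the fingers measure 114 mm over their backs; the gripper's body (76 mm by 85 mm) begins 54 mm behind the grasp point. The pads swing forward as they close: fully open they stand 13 mm farther back than shut.
Start: joints at [1.152, 0.353, 1.633, -0, 1.155, -0.002], TCP at [253.022, 571.496, 239.281] pointing down, gripper open.
Joint ranges: [-2.63, 2.63], [-0.92, 2.1], [0.06, 2.66], [-1.3, 4.44], [0, 2.69], [-3.02, 3.02]. Speed limits (rad/s): [2.22, 2.22, 2.79, 3.14, 3.14, 3.14].

### API

Orientations are given as [roll, pitch, yaw] about the fixed x, y, z axes, in that order (R = Rz(yaw) Ry(pitch) Rx(roll)).
In Python, from rig import r gives the robot as it stands.
- The arm moves only by the tool carry_out, never from a script. Its argument "targets" is a list of rows, each an object with "dp": the shift along the tool's x, y, z in mm, a list of three; "yaw": the turn about the tool's z in degrees. A call has 1 to 12 rows; each row is the pose to reach, as a shift and turn from the pose commanded when the call began, along the tool's axes at that moment; what a row does not reach only later rows make up. A row lasts 1/8 s, in which the tool goes at most 62.5 mm and 10.7 degrees, less where a joint would pass 70% of its speed; a pose out of reach is approached as far as the arm can. A call with a gripper value outside its range is refused whole. "fingers" is the opening, from -1 (shut) to 1 (fully open), so that 0 is half open, set as the call begins (left out, the last holds). The fingers move at their own pace and stop on an object; "grip_force" is the grip in N (left out, the last holds). Time passes only in rows, so rows that repeat a pose let the fingers close. It gives the time, the measured TCP pose, the force, the opening and the grip force at its end, in the units of the state.
- r.sense(): the state, without advancing time (a new reading comes with each control period).
- r.grab_frame(name): name is "scene" or "side" or "wrist"; returns the picture (420x560x3 uint8, red, green, blue); there is no depth.
- r.get_calibration(name): a dict with "fx", "fy", "cx", "cy" (pixels), "rvec" (rotation vector, rad) and "tvec" (3), from world to camera coordinates, as OpenCV has them. Camera axes: x right, y down, z forward; pixel columns grow to the right and rows downward; lengths in mm; the calibration is good to about 2 mm. A picture is of the moment at which its call begins: read the wrist's pose just before it. get_calibration takes no time and is no camera call; for the wrist camera it gives the pose at the moment of the call.
- r.sign_off(): hands the job in; it is judged then, once.
The state is a dict: "clock": time; "qpos": joint angles; "qvel": joint speeds; "joint_efforts": joint torques, N m; "eef_pos": TCP position; "tcp_rot": TCP orientation; "contact_force": force on the tool from outside, world axes, zero at the start; "wrist_torque": the same for the moment, N m; "opening": opening from 0.0 (shut) to 1.0 (fully open); "grasp_force": force on a finger pad.
Only numpy, scipy, OpenCV 4.12 (cv2) and the standard library are available. Lean on these libraries where they do the work, as an engineer would, in place of code of your own. Each camera call takes 0.05 s, during which the arm holds its last target. There are 200 camera calls.

### The job

Cover the three steel pots before the flies get in: pick out the three black-knobbed lids from the things on the floor and set each one on the pot of its own size, sitting level on the rim with its plug inside the mouth. Set the lids down without dropping them, leave the pots standing where they are, and do not shift the plate or the mug.

Things in the scene. Friction and masses are not known exactly. Their poses are not given: they have to be found in the camera images.
- lid_small: small lid, loose: aluminium disc 102 mm across, lying knob up. Origin: centre of its underside, z up. Below the disc a tapered plug 10 mm deep (58 mm across at its foot, 68 at its top), on whose foot it lies. Disc top 13 mm above the origin at the edge, 18 at the middle; there an upright black cylinder knob, 26 mm across, up to 54 mm. About 70 g.
- pot_small: small pot, loose, empty: open round steel pot, 90 mm outside, 82 inside, rim 60 mm up; two wire ears stick out 17 mm along +y and -y, 22 mm below the rim. Origin: centre of its underside, z up. About 300 g. The small lid's plug has 7 mm play all round in its mouth; seated, the lid's origin is 50 mm above the pot's.
- lid_medium: medium lid, loose: aluminium disc 127 mm across, lying knob up. Origin: centre of its underside, z up. Below the disc a tapered plug 10 mm deep (83 mm across at its foot, 93 at its top), on whose foot it lies. Disc top 13 mm above the origin at the edge, 18 at the middle; there an upright black cylinder knob, 26 mm across, up to 54 mm. About 110 g.
- pot_medium: medium pot, loose, empty: open round steel pot, 115 mm outside, 107 inside, rim 70 mm up; two wire ears stick out 17 mm along +y and -y, 22 mm below the rim. Origin: centre of its underside, z up. About 400 g. The medium lid's plug has 7 mm play all round in its mouth; seated, the lid's origin is 60 mm above the pot's.
- lid_large: large lid, loose: aluminium disc 152 mm across, lying knob up. Origin: centre of its underside, z up. Below the disc a tapered plug 10 mm deep (108 mm across at its foot, 118 at its top), on whose foot it lies. Disc top 13 mm above the origin at the edge, 18 at the middle; there an upright black cylinder knob, 26 mm across, up to 54 mm. About 150 g.
- pot_large: large pot, loose, empty: open round steel pot, 140 mm outside, 132 inside, rim 80 mm up; two wire ears stick out 17 mm along +y and -y, 22 mm below the rim. Origin: centre of its underside, z up. About 550 g. The large lid's plug has 7 mm play all round in its mouth; seated, the lid's origin is 70 mm above the pot's.
- plate: a bystander: flat blue enamel plate, 124 mm across, 16 mm high, no knob. Origin: centre of its underside.
- mug: a bystander: white ceramic mug, 78 mm across, 85 mm high, handle to its +y. Origin: centre of its underside.
There are look-alikes about, which are no part of the job. Leave any pink or yellow look-alike of the pot_small alone.

How it is judged (in metres and radians):
At the end, for the whole second after the job is handed in: Each lid sits on the pot of its own size: centres within 10 mm, disc on the rim (lid origin 10 mm below the rim, give or take 4 mm), lid and pot level within 4 degrees, all at rest and let go (horizontal distance between lid_small and pot_small below 0.01 m and z of lid_small in the frame of pot_small between 0.046 and 0.054 m and angle between each of lid_small, pot_small, lid_medium, pot_medium, lid_large, pot_large's own z axis and vertical below 0.07 rad and linear speed of each of lid_small, pot_small, lid_medium, pot_medium, lid_large, pot_large below 0.02 m/s and contact force between the fingers and lid_small below 0.1 N and horizontal distance between lid_medium and pot_medium below 0.01 m and z of lid_medium in the frame of pot_medium between 0.056 and 0.064 m and contact force between the fingers and lid_medium below 0.1 N and horizontal distance between lid_large and pot_large below 0.01 m and z of lid_large in the frame of pot_large between 0.066 and 0.074 m and contact force between the fingers and lid_large below 0.1 N); the robot touches nothing.
It fails at once if a pot is pushed more than 30 mm from where it stood, or tipped (distance of any of pot_small, pot_medium, pot_large from where it was at the start of the episode above 0.03 m or angle between any of pot_small, pot_medium, pot_large's own z axis and vertical above 0.35 rad).
It fails at once if the plate or mug is moved more than 30 mm, or tipped (distance of any of plate, mug from where it was at the start of the episode above 0.03 m or angle between any of plate, mug's own z axis and vertical above 0.35 rad).
It fails at once if a lid is dropped (falls free for more than about 20 mm) ((linear speed of lid_small above 0.65 m/s and contact force between the fingers and lid_small below 0.05 N) or (linear speed of lid_medium above 0.65 m/s and contact force between the fingers and lid_medium below 0.05 N) or (linear speed of lid_large above 0.65 m/s and contact force between the fingers and lid_large below 0.05 N)).
It also fails if it takes over 88 s, if anything falls off the work surface, if the arm or the gripper's body presses on something with over 40 N, if the wrist force passes 120 N, or if a joint passes its speed limit or range.

## Working session

There is one attempt and no reset: what is moved stays moved. The work goes in short steps, Python scripts to look and compute and a tool call to move; the robot and the scene stay as the last step left them, time stands still between calls to the robot, and variables do not carry over. Pictures are saved under pics/ and viewed, at most 14 in all, crops included, and the job is handed in when it is done.

Besides the shell and the picture viewer there is one more tool, called after "Emit:" as a command line: name --argument value ..., lists and objects as JSON in quotes. carry_out: Moves the arm, as the interface text tells. Its arguments: {"type":"object","properties":{"targets":{"type":"array","items":{"type":"object","properties":{"dp":{"type":"array","items":{"type":"number"}},"yaw":{"type":"number"}}}},"fingers":{"type":"number"},"grip_force":{"type":"number"}},"required":["targets"]}

```bash
mkdir -p pics; ls
python3 - <<'E'
from rig import r
import cv2
for n in ("scene","side"):
    cv2.imwrite(f"pics/{n}0.png",r.grab_frame(n)[:,:,::-1]); print(n,r.get_calibration(n))
print(r.sense(),r.tip_reach)
E
```

```text
pics
scene {'fx': 511.22365148163146, 'fy': 511.22365148163146, 'cx': 279.7170064297919, 'cy': 207.25120648203625, 'rvec': array([ 2.4469311 ,  0.70303058, -0.2292051 ]), 'tvec': array([-400.66040174, -205.64913494, 1582.73463127])}
side {'fx': 534.4724819335919, 'fy': 534.4724819335919, 'cx': 286.8870834429135, 'cy': 209.60865635312103, 'rvec': array([ 2.37820001, -0.61216982,  0.22234056]), 'tvec': array([-441.77779988,  197.61938487, 1128.38109261])}
{'clock': 0.1, 'qpos': array([ 1.15161082e+00,  3.53605885e-01,  1.63407764e+00,  1.67802135e-05,
        1.15522289e+00, -2.41148211e-03]), 'qvel': array([ 0.00094002, -0.00147564, -0.00154584, -0.00126394, -0.00049104,
       -0.00115864]), 'joint_efforts': array([ 1.90066285e-04, -6.06360340e+01, -3.42821431e+01,  1.63754844e-04,
        3.85961845e-03, -5.84641796e-06]), 'eef_pos': array([252.83189889, 571.09963632, 238.61224791]), 'tcp_rot': array([-3.14027893e+00, -1.85111268e-05,  2.72481183e+00]), 'contact_force': array([-0.10445943,  0.14388656,  0.90491509]), 'wrist_torque': array([-0.00150461,  0.00585434, -0.03826354]), 'grasp_force': 0.0, 'opening': 1.0027044800752565} 8.0
```

View pics/scene0.png

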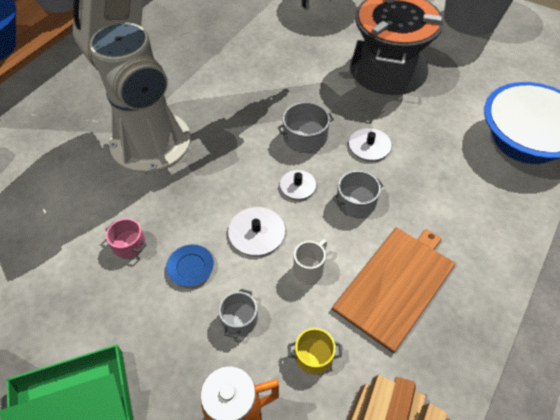

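View pics/side0.png

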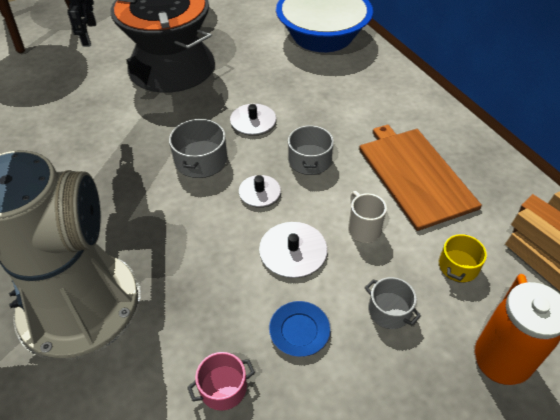

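The scene picture shows these things, with scene pixels:
- **Lids:** large with its knob at (256,225), medium at (371,138), small at (298,179).
- **Steel pots, by mouth centre:** large (306,121), medium (359,189), small (239,308).
- **Look-alikes:** pink pot (126,233), yellow pot (316,347), plate (190,266), mug (309,255) and the kettle lid with a white knob (228,390).

By the description I choose the three black-knobbed lids and the three grey pots.

```bash
cat > h.py <<'E'
from rig import r
import cv2, numpy as np
def cam(c):
    return np.array([[c['fx'],0,c['cx']],[0,c['fy'],c['cy']],[0,0,1]]),cv2.Rodrigues(c['rvec'])[0],np.array(c['tvec'])
def onplane(c,uv,z):
    K,R,t=cam(c); d=R.T@np.linalg.solve(K,[*uv,1]); o=-R.T@t
    return (o+d*(z-o[2])/d[2])[:2]
def proj(c,P):
    K,R,t=cam(c); return cv2.projectPoints(np.float64(P).reshape(-1,3),c['rvec'],t,K,None)[0].reshape(-1,2)
def circ(x,y,z,rad):
    a=np.linspace(0,2*np.pi,60); return np.c_[x+rad*np.cos(a),y+rad*np.sin(a),0*a+z]
def draw(im,c,x,y,z,rad,col=(0,0,255)):
    cv2.polylines(im,[np.int32(np.round(proj(c,circ(x,y,z,rad))*8))],True,col,1,cv2.LINE_AA,3)
E
python3 - <<'E'
from h import *
T={'lidL':((256,222),(293,238),54,76),'lidM':((371.5,135),(253,107),54,63.5),'lidS':((298,176),(259,179),54,51),
'potL':((306,121),(199,143),80,70),'potM':((359,189),(311,145),70,57.5),'potS':((239,308),(393,297),60,45)}
cs,cd=r.get_calibration('scene'),r.get_calibration('side')
a=cv2.imread('pics/scene0.png');b=cv2.imread('pics/side0.png')
for n,(u,v,z,R) in T.items():
    p,q=onplane(cs,u,z),onplane(cd,v,z); m=(p+q)/2; print(n,p.round(),q.round(),m.round())
    for im,c in((a,cs),(b,cd)): 
        draw(im,c,*m,z if 'pot' in n else 12,R)
        if 'lid' in n: draw(im,c,*m,54,13,(0,255,0))
o=np.hstack([a[80:350,140:440],b[80:350,150:450]])
cv2.imwrite('pics/ov0.png',cv2.resize(o,(800,360),interpolation=cv2.INTER_CUBIC))
# mug, plate, yellow
for n,u,v,z in(('plate',(190,265),(300,328),12),('mug',(310,250),(368,208),85)): print(n,onplane(cs,u,z).round(),onplane(cd,v,z).round())
w=r.grab_frame('wrist');cv2.imwrite('pics/w0.png',w[:,:,::-1]);print(r.get_calibration('wrist'),-cam(r.get_calibration('wrist'))[1].T@r.get_calibration('wrist')['tvec'])
E
```

```text
lidL [ 466. -106.] [ 462. -105.] [ 464. -105.]
lidM [586. 334.] [585. 338.] [586. 336.]
lidS [481.  85.] [477.  89.] [479.  87.]
potL [404. 258.] [392. 249.] [398. 253.]
potM [650. 123.] [638. 117.] [644. 120.]
potS [ 569. -331.] [ 563. -334.] [ 566. -332.]
plate [ 379. -284.] [ 379. -282.]
mug [ 637. -120.] [ 637. -133.]
{'fx': 323.32999346130924, 'fy': 323.32999346130924, 'cx': 275.56745256023135, 'cy': 204.9036365661976, 'rvec': array([-2.40349989, -1.56373316, -0.24567583]), 'tvec': array([-623.16316629,  -40.44357498,  378.71619411])} [181.1105805  601.983317   371.76472929]
```

View pics/ov0.png

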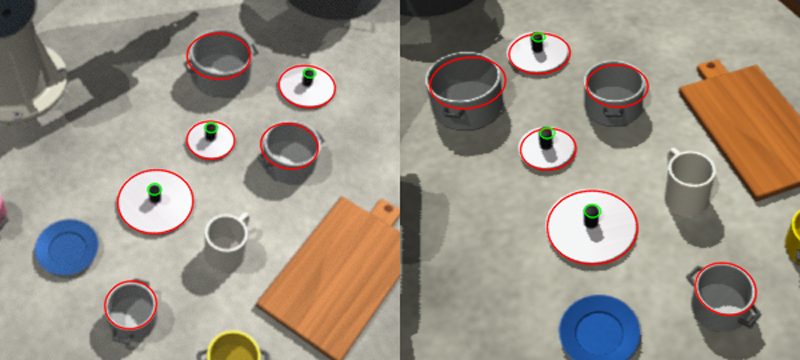

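The overlay confirms the sizes. The lid circles sit tightly on all three discs, and the pot rims are within a few mm. Next I move to a vantage point for one wrist look at the upper group.

Emit:
carry_out --targets '[{"dp":[-20,-14,-5]},{"dp":[-60,-42,-15]},{"dp":[-110,-76,-25]},{"dp":[-160,-112,-35]},{"dp":[-210,-146,-45]},{"dp":[-260,-180,-55]},{"dp":[-310,-214,-60]},{"dp":[-340,-236,-60]},{"dp":[-358,-247,-60]},{"dp":[-358,-247,-60]},{"dp":[-358,-247,-60]}]' --fingers 0.3 --grip_force 40

```text
schema error: expected keys dp, yaw
```

Run:
```python
from h import *
c=r.get_calibration('wrist');w=r.grab_frame('wrist')[:,:,::-1].copy()
cv2.imwrite('pics/w1raw.png',w); np.save('w1.npy',c,allow_pickle=True)
s=r.sense();print(s['clock'],s['eef_pos'],s['tcp_rot'],s['opening']); K,R,t=cam(c);print(-R.T@t,R[2])
T={'lidL':(464,-105,12,76),'lidM':(586,336,12,63.5),'lidS':(479,87,12,51),'potL':(398,253,80,70),'potM':(644,120,70,57.5),'potS':(566,-332,60,45)}
for n,(x,y,z,R) in T.items(): draw(w,c,x,y,z,R); print(n,proj(c,(x,y,z)).round())
cv2.imwrite('pics/w1.png',cv2.resize(w,(784,588)))
```

```text
0.2 [252.90733524 571.24497385 238.81309452] [-3.14070442e+00 -1.93859282e-05  2.72476120e+00] 1.0017637743647938
[181.1105805  601.983317   371.76472929] [ 0.2817357  -0.12649823 -0.95111681]
lidL [[-60. 462.]]
lidM [[224. 432.]]
lidS [[ 46. 433.]]
potL [[ 81. 402.]]
potM [[105. 539.]]
potS [[-155.  575.]]
```

View pics/w1.png

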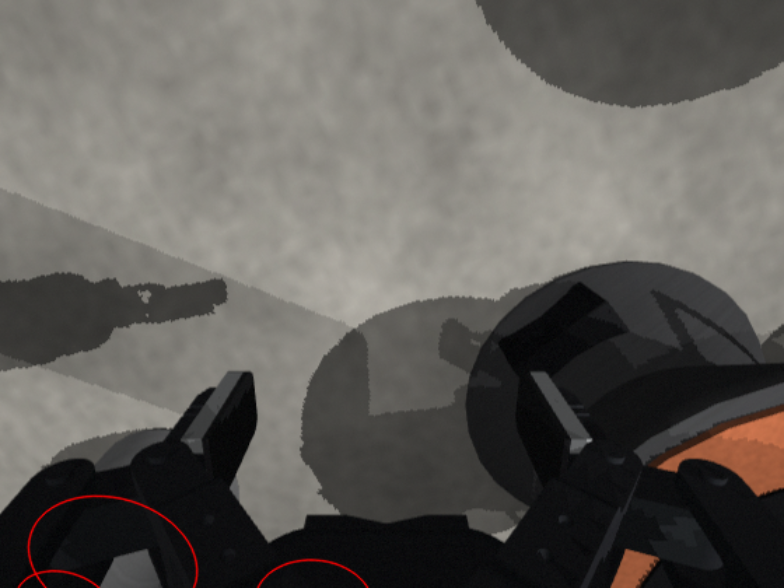

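The first call was refused because each row also needs a yaw. The view shows that the gripper hides the lower half of the wrist picture and that the stove is close by at lower right. So I go up first, away from the stove, and stop with the pots on the camera's far side.

Emit:
carry_out --targets '[{"dp":[0,-10,-40],"yaw":0},{"dp":[-15,-40,-80],"yaw":0},{"dp":[-40,-90,-90],"yaw":0},{"dp":[-81,-130,-90],"yaw":0},{"dp":[-130,-160,-90],"yaw":0},{"dp":[-185,-180,-90],"yaw":0},{"dp":[-240,-195,-90],"yaw":0},{"dp":[-300,-205,-90],"yaw":0},{"dp":[-360,-215,-90],"yaw":0},{"dp":[-420,-222,-90],"yaw":0},{"dp":[-470,-228,-90],"yaw":0},{"dp":[-500,-232,-90],"yaw":0}]' --fingers 0.3 --grip_force 40

```text
clock: 1.7
eef_pos: [618.0, 155.2, 328.7]
tcp_rot: [-3.141, -0.0, 2.723]
contact_force: [0.3, 0.1, -0.4]
opening: 0.648
grasp_force: 0.0
```

Emit:
carry_out --targets '[{"dp":[-15,0,0],"yaw":0},{"dp":[-15,0,0],"yaw":0}]'

```text
clock: 1.95
eef_pos: [630.0, 150.9, 328.8]
tcp_rot: [-3.141, -0.001, 2.724]
contact_force: [-1.1, -0.0, 1.0]
opening: 0.649
grasp_force: 0.0
```

```bash
cat > look.py <<'E'
from h import *
import sys,json
def look(tag,T):
    c=r.get_calibration('wrist');w=r.grab_frame('wrist')[:,:,::-1].copy()
    cv2.imwrite(f'pics/{tag}raw.png',w)
    json.dump({k:np.array(v).tolist() for k,v in c.items()},open(f'pics/{tag}.json','w'))
    s=r.sense();print(s['clock'],s['eef_pos'],s['tcp_rot'],s['opening'])
    for n,(x,y,z,R) in T.items(): draw(w,c,x,y,z,R); print(n,proj(c,(x,y,z)).round())
    cv2.imwrite(f'pics/{tag}.png',cv2.resize(w,(784,588)))
T={'lidL':(464,-105,12,76),'lidM':(586,336,12,63.5),'lidS':(479,87,12,51),'potL':(398,253,80,70),'potM':(644,120,70,57.5),'potS':(566,-332,60,45)}
E
python3 -c "
from look import *
look('w2',T)"
```

```text
2.0 [629.41659521 151.33227533 329.00885472] [-3.14137401e+00 -9.12764438e-04  2.72483325e+00] 0.646777283744724
lidL [[ 54. 124.]]
lidM [[394.  70.]]
lidS [[184.  72.]]
potL [[276. -93.]]
potM [[259. 187.]]
potS [[-60. 263.]]
```

View pics/w2.png

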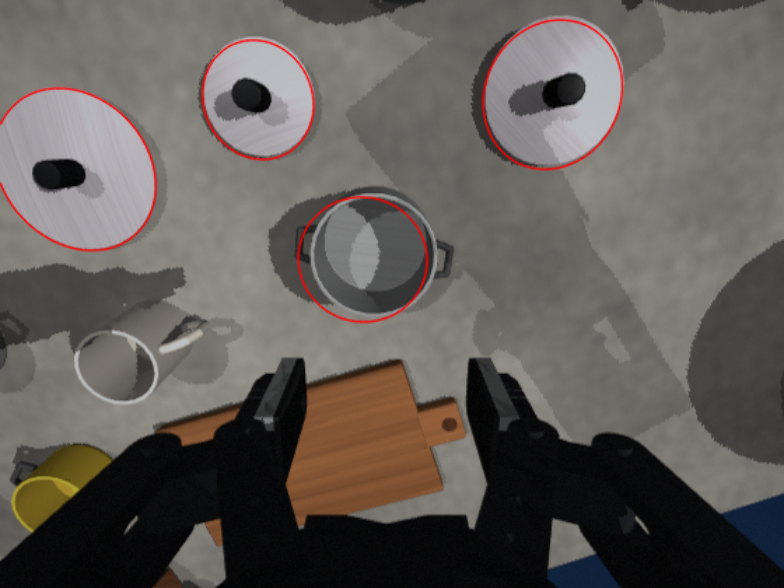

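The lid circles match, and the medium pot's mouth is centred at picture (375,256), raw (268,183). Now a quick shift to see the large pot.

Emit:
carry_out --targets '[{"dp":[20,0,0],"yaw":0},{"dp":[70,0,0],"yaw":0},{"dp":[120,0,0],"yaw":0},{"dp":[165,0,0],"yaw":0},{"dp":[180,0,0],"yaw":0},{"dp":[180,0,0],"yaw":0}]'

```text
clock: 2.75
eef_pos: [464.2, 224.5, 329.9]
tcp_rot: [3.141, 0.001, 2.727]
contact_force: [1.2, 0.0, 0.3]
opening: 0.655
grasp_force: 0.0
```

```bash
python3 -c "
from look import *
import json
c=json.load(open('pics/w2.json'));c['rvec']=np.array(c['rvec'])
im=cv2.imread('pics/w2raw.png'); print('potM',onplane(c,(267.9,182.9),70))
for n in ('lidM','lidS','lidL'):
    x,y,z,R=T[n]; u=proj(c,(x,y,z))[0]
    m=np.uint8(im.min(2)>140); m0=np.zeros_like(m); cv2.circle(m0,(int(u[0]),int(u[1])),int(R*.95),1,-1)
    k=max(cv2.findContours(cv2.morphologyEx(m*m0,cv2.MORPH_OPEN,np.ones((3,3))),0,1)[0],key=cv2.contourArea); e=cv2.fitEllipse(cv2.convexHull(k)); print(n,e,onplane(c,e[0],12))
T['potM']=(*onplane(c,(267.9,182.9),70),70,57.5)
look('w3',T)"
```

```text
potM [644.03718038 132.76430706]
lidM ((397.4159240722656, 62.6435546875), (94.9894790649414, 104.13927459716797), 20.570106506347656) [579.78013575 342.3893553 ]
lidS ((184.54550170898438, 67.99183654785156), (76.96923828125, 86.3906021118164), 155.9817352294922) [474.68876586  90.26478302]
lidL ((53.117950439453125, 119.59903717041016), (102.49539184570312, 126.0211410522461), 136.98611450195312) [ 459.24299791 -102.90961153]
2.8 [465.23709975 224.12095372 329.78162313] [3.14080744e+00 1.06023906e-03 2.72625541e+00] 0.6484659931768372
lidL [[ 79. 245.]]
lidM [[379. 204.]]
lidS [[195. 205.]]
potL [[276. 105.]]
potM [[268. 306.]]
potS [[-23. 366.]]
```

View pics/w3.png

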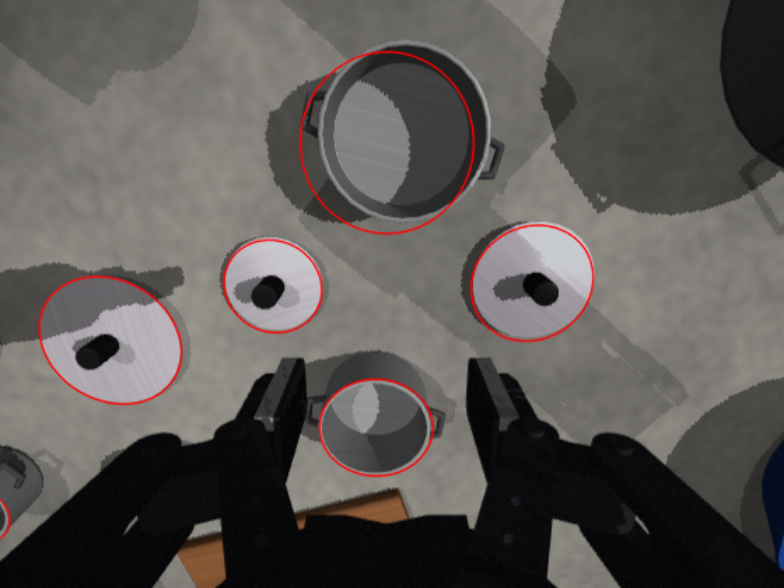

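The medium pot fit holds in this second view. The large pot's rim is centred at picture (405,130), raw (289,93). I go above the medium lid.

Emit:
carry_out --targets '[{"dp":[-8,18,10],"yaw":0},{"dp":[-25,55,40],"yaw":0},{"dp":[-42,97,90],"yaw":0},{"dp":[-57,132,140],"yaw":0},{"dp":[-65,150,185],"yaw":0},{"dp":[-65,151,210],"yaw":0},{"dp":[-65,151,210],"yaw":0}]'

```text
clock: 3.68
eef_pos: [585.5, 334.2, 116.1]
tcp_rot: [-3.137, -0.003, 2.724]
contact_force: [-0.4, -1.0, -0.1]
opening: 0.65
grasp_force: 0.0
```

```bash
python3 -c "
from look import *
import json
c=json.load(open('pics/w3.json'));c['rvec']=np.array(c['rvec'])
print('potL',onplane(c,(289.3,92.9),80))
look('w4',{'lidM':T['lidM'],'k':(586,336,54,13),'b':(586,336,18,13)})"
```

```text
potL [391.87222478 272.00599666]
3.725 [586.34251574 334.7320366  118.27358763] [-3.13991539e+00 -1.02275667e-03  2.72404541e+00] 0.6507945021786172
lidM [[280. 206.]]
k [[281. 226.]]
b [[280. 209.]]
```

View pics/w4.png

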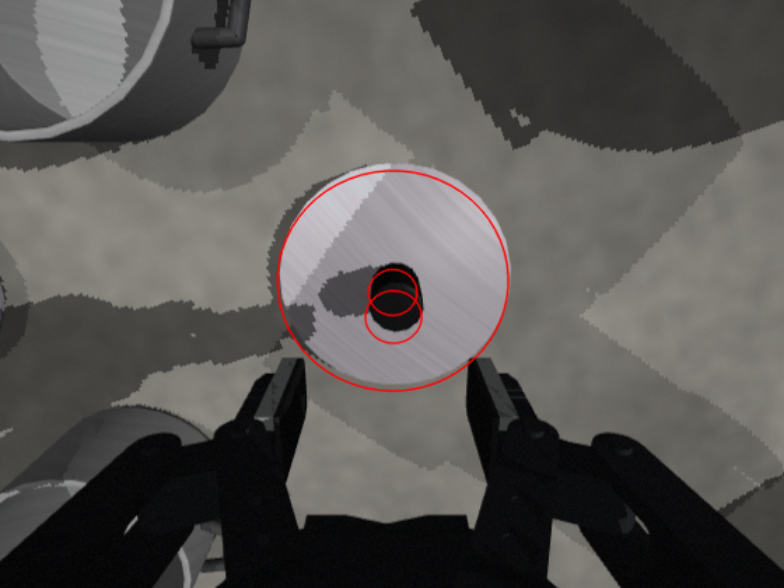

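The lid lies about 3 mm further along tool +x than I estimated: its disc spans picture (278–509, 164–386), and the knob top is near (396,304). I correct for that, go down and grip.

Emit:
carry_out --targets '[{"dp":[3,1,20],"yaw":0},{"dp":[3,1,50],"yaw":0},{"dp":[3,1,75],"yaw":0},{"dp":[3,1,87],"yaw":0},{"dp":[3,1,87],"yaw":0},{"dp":[3,1,87],"yaw":0}]'

```text
clock: 4.47
eef_pos: [584.4, 338.0, 33.4]
tcp_rot: [3.14, 0.001, 2.725]
contact_force: [0.5, -0.1, 0.1]
opening: 0.65
grasp_force: 0.0
```

Emit:
carry_out --targets '[{"dp":[0,0,0],"yaw":0},{"dp":[0,0,0],"yaw":0},{"dp":[0,0,0],"yaw":0},{"dp":[0,0,0],"yaw":0},{"dp":[0,0,0],"yaw":0},{"dp":[0,0,0],"yaw":0}]' --fingers -1 --grip_force 40

```text
clock: 5.22
eef_pos: [584.2, 338.0, 33.3]
tcp_rot: [3.14, 0.001, 2.725]
contact_force: [-1.5, 0.1, 5.9]
opening: 0.29
grasp_force: 39.2
```

Emit:
carry_out --targets '[{"dp":[0,0,-10],"yaw":0},{"dp":[0,0,-30],"yaw":0},{"dp":[0,0,-60],"yaw":0},{"dp":[0,0,-90],"yaw":0},{"dp":[0,0,-110],"yaw":0},{"dp":[0,0,-120],"yaw":0},{"dp":[0,0,-120],"yaw":0}]'

```text
clock: 6.1
eef_pos: [583.8, 337.7, 152.7]
tcp_rot: [3.141, 0.0, 2.725]
contact_force: [-0.7, 0.7, -1.6]
opening: 0.289
grasp_force: 39.4
```

Gripped. I carry it to the medium pot and stop 20 mm above the seat to check.

Emit:
carry_out --targets '[{"dp":[-8,-10,0],"yaw":0},{"dp":[-25,-30,0],"yaw":0},{"dp":[-50,-59,0],"yaw":0},{"dp":[-78,-92,0],"yaw":0},{"dp":[-105,-124,0],"yaw":0},{"dp":[-125,-147,5],"yaw":0},{"dp":[-136,-160,15],"yaw":0},{"dp":[-138,-162.5,30],"yaw":0},{"dp":[-138,-162.5,40],"yaw":0},{"dp":[-138,-162.5,40],"yaw":0},{"dp":[-138,-162.5,40],"yaw":0}]'

```text
clock: 7.48
eef_pos: [644.0, 134.1, 112.4]
tcp_rot: [3.141, 0.0, 2.726]
contact_force: [-0.1, 0.1, -0.9]
opening: 0.292
grasp_force: 39.4
```

Run:
```python
from h import *
s=r.sense();p=s['eef_pos'];print(s['clock'],p)
o=[]
for n,u,v in(('scene',300,130),('side',250,80)):
    c=r.get_calibration(n);im=r.grab_frame(n)[:,:,::-1].copy()
    draw(im,c,644,132.8,70,57.5); draw(im,c,p[0],p[1],p[2]-33+12,63.5,(0,255,0)); draw(im,c,391.9,272,80,70,(255,0,255))
    K=proj(c,(644,132.8,80))[0]; x,y=int(K[0])-90,int(K[1])-80
    x=max(x,0);y=max(y,0); o.append(cv2.resize(im[y:y+150,x:x+180],(396,330),interpolation=cv2.INTER_CUBIC))
cv2.imwrite('pics/p1.png',np.hstack(o))
```

```text
7.475 [644.03111741 134.08526263 112.39441844]
```

View pics/p1.png

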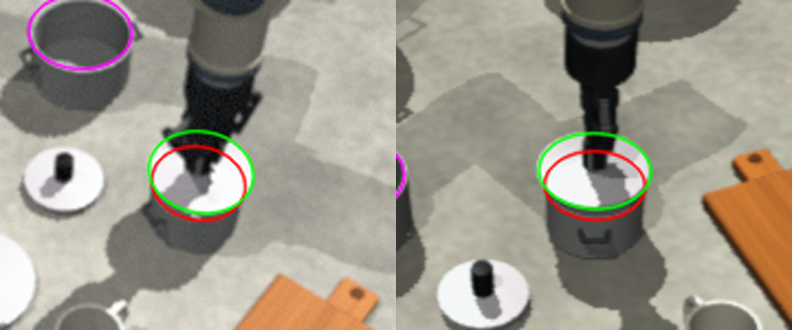

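The lid (green) is level over the mouth (red) in both views. I lower it gently.

Emit:
carry_out --targets '[{"dp":[0,0,5],"yaw":0},{"dp":[0,0,10],"yaw":0},{"dp":[0,0,14],"yaw":0},{"dp":[0,0,17],"yaw":0},{"dp":[0,0,18],"yaw":0},{"dp":[0,0,18.5],"yaw":0},{"dp":[0,0,18.5],"yaw":0}]'

```text
clock: 8.45
eef_pos: [644.1, 133.2, 93.9]
tcp_rot: [3.142, 0.0, 2.725]
contact_force: [-0.6, 0.8, -1.8]
opening: 0.297
grasp_force: 39.4
```

Emit:
carry_out --targets '[{"dp":[0,0,0.5],"yaw":0},{"dp":[0,0,1],"yaw":0},{"dp":[0,0,1],"yaw":0}]'

```text
clock: 8.82
eef_pos: [644.2, 133.2, 93.4]
tcp_rot: [3.141, 0.0, 2.725]
contact_force: [-1.4, -0.5, 5.8]
opening: 0.291
grasp_force: 40.0
```

Contact at the expected seat height. I release, rise, and head for a view of the small pot.

Emit:
carry_out --targets '[{"dp":[0,0,0],"yaw":0},{"dp":[0,0,0],"yaw":0},{"dp":[0,0,0],"yaw":0},{"dp":[0,0,-5],"yaw":0},{"dp":[0,0,-20],"yaw":0},{"dp":[0,0,-60],"yaw":0},{"dp":[0,0,-110],"yaw":0},{"dp":[0,0,-160],"yaw":0},{"dp":[0,0,-180],"yaw":0}]' --fingers 0.3

```text
clock: 9.95
eef_pos: [645.4, 133.5, 277.7]
tcp_rot: [3.138, 0.005, 2.725]
contact_force: [0.0, 0.1, -0.0]
opening: 0.652
grasp_force: 0.0
```

Emit:
carry_out --targets '[{"dp":[-5,-18,0],"yaw":0},{"dp":[-18,-60,0],"yaw":0},{"dp":[-34,-112,0],"yaw":0},{"dp":[-50,-166,0],"yaw":0},{"dp":[-66,-220,-5],"yaw":0},{"dp":[-82,-274,-10],"yaw":0},{"dp":[-98,-328,-15],"yaw":0},{"dp":[-114,-380,-20],"yaw":0},{"dp":[-127,-424,-20],"yaw":0},{"dp":[-135,-448,-20],"yaw":0},{"dp":[-135,-452,-20],"yaw":0},{"dp":[-135,-452,-20],"yaw":0}]'

```text
clock: 11.45
eef_pos: [584.1, -334.0, 291.9]
tcp_rot: [3.141, -0.002, 2.725]
contact_force: [-0.3, 0.0, 0.2]
opening: 0.647
grasp_force: 0.0
```

```bash
python3 -c "
from look import *
look('w5',{'S':(566,-332,60,45)})"
```

```text
11.5 [ 584.44281849 -333.56515023  292.27033713] [ 3.14100039e+00 -1.07249952e-03  2.72553386e+00] 0.650167676534476
S [[272. 157.]]
```

View pics/w5.png

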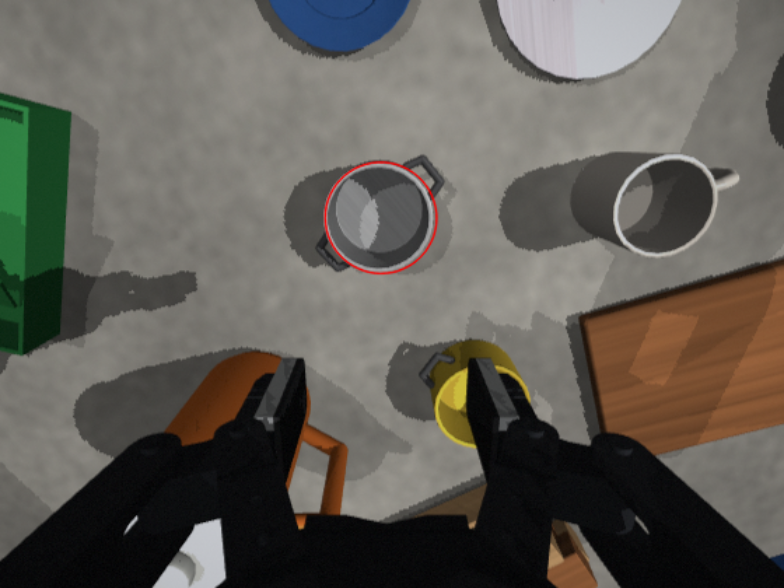

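The small pot's rim lies right on the drawn circle, so it stands at (566,−332). Now the small lid.

Emit:
carry_out --targets '[{"dp":[10,13,0],"yaw":0},{"dp":[34,43,0],"yaw":0},{"dp":[67,86,0],"yaw":0},{"dp":[101,129,0],"yaw":0},{"dp":[135,172,0],"yaw":0},{"dp":[168,215,15],"yaw":0},{"dp":[201,258,45],"yaw":0},{"dp":[233,298,85],"yaw":0},{"dp":[257,328,125],"yaw":0},{"dp":[268,342,155],"yaw":0},{"dp":[268.5,343,172],"yaw":0},{"dp":[268.5,343,174],"yaw":0}]'

```text
clock: 13.0
eef_pos: [476.1, 88.7, 118.1]
tcp_rot: [-3.141, -0.002, 2.727]
contact_force: [-1.0, -0.1, 1.0]
opening: 0.648
grasp_force: 0.0
```

```bash
python3 -c "
from look import *
look('w6',{'S':(478,87.5,12,51),'k':(478,87.5,54,13),'b':(478,87.5,18,13)})"
```

```text
13.05 [476.83732008  88.39742241 118.66198835] [-3.14118756e+00 -8.29815945e-04  2.72624085e+00] 0.652497033854806
S [[277. 208.]]
k [[277. 229.]]
b [[277. 211.]]
```

View pics/w6.png

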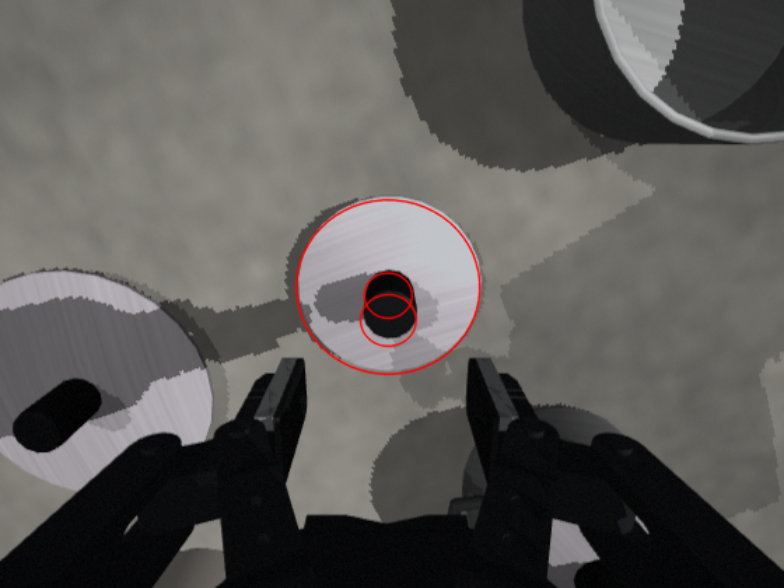

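The disc circle fits within about 1 mm, and the knob suggests a slight +x shift. Descend, grip and lift.

Emit:
carry_out --targets '[{"dp":[1.5,0,20],"yaw":0},{"dp":[1.5,0,50],"yaw":0},{"dp":[1.5,0,75],"yaw":0},{"dp":[1.5,0,86],"yaw":0},{"dp":[1.5,0,86],"yaw":0},{"dp":[1.5,0,86],"yaw":0}]'

```text
clock: 13.8
eef_pos: [477.2, 88.3, 33.8]
tcp_rot: [3.141, 0.001, 2.725]
contact_force: [-0.5, 0.2, 0.8]
opening: 0.652
grasp_force: 0.0
```

Emit:
carry_out --targets '[{"dp":[0,0,0],"yaw":0},{"dp":[0,0,0],"yaw":0},{"dp":[0,0,0],"yaw":0},{"dp":[0,0,0],"yaw":0},{"dp":[0,0,0],"yaw":0},{"dp":[0,0,0],"yaw":0}]' --fingers -1

```text
clock: 14.55
eef_pos: [477.0, 88.2, 33.6]
tcp_rot: [3.141, 0.001, 2.725]
contact_force: [-0.9, -0.1, 7.7]
opening: 0.292
grasp_force: 38.8
```

Emit:
carry_out --targets '[{"dp":[0,0,-10],"yaw":0},{"dp":[0,0,-30],"yaw":0},{"dp":[0,0,-60],"yaw":0},{"dp":[0,0,-95],"yaw":0},{"dp":[0,0,-125],"yaw":0},{"dp":[0,0,-140],"yaw":0},{"dp":[0,0,-140],"yaw":0}]'

```text
clock: 15.42
eef_pos: [476.9, 88.2, 173.6]
tcp_rot: [3.141, 0.002, 2.725]
contact_force: [-0.2, -1.1, -1.8]
opening: 0.286
grasp_force: 39.3
```

Emit:
carry_out --targets '[{"dp":[-10,-13,0],"yaw":0},{"dp":[-32,-44,0],"yaw":0},{"dp":[-63,-87,0],"yaw":0},{"dp":[-94,-130,0],"yaw":0},{"dp":[-126,-174,0],"yaw":0},{"dp":[-157,-217,0],"yaw":0},{"dp":[-188,-260,0],"yaw":0},{"dp":[-218,-302,0],"yaw":0},{"dp":[-240,-332,10],"yaw":0},{"dp":[-251,-347,30],"yaw":0},{"dp":[-251.5,-348,55],"yaw":0},{"dp":[-251.5,-348,65],"yaw":0}]'

```text
clock: 16.92
eef_pos: [563.4, -332.1, 104.5]
tcp_rot: [3.141, -0.005, 2.724]
contact_force: [-0.2, -0.0, -0.9]
opening: 0.291
grasp_force: 39.5
```

Emit:
carry_out --targets '[{"dp":[0,0,5],"yaw":0},{"dp":[0,0,5],"yaw":0}]'

```text
clock: 17.18
eef_pos: [565.5, -331.8, 102.8]
tcp_rot: [-3.142, -0.0, 2.725]
contact_force: [0.7, 1.1, -0.2]
opening: 0.286
grasp_force: 39.5
```

Run:
```python
from h import *
s=r.sense();p=s['eef_pos'];print(s['clock'],p)
o=[]
for n in('scene','side'):
    c=r.get_calibration(n);im=r.grab_frame(n)[:,:,::-1].copy()
    draw(im,c,566,-332,60,45); draw(im,c,p[0],p[1],p[2]-33+12,51,(0,255,0)); draw(im,c,644,132.8,72,63.5,(255,0,255)); draw(im,c,391.9,272,80,70,(255,0,255))
    o.append(im[60:360,130:460])
cv2.imwrite('pics/p2.png',cv2.resize(np.hstack(o),(800,364),interpolation=cv2.INTER_CUBIC))
```

```text
17.175 [ 565.54496595 -331.79413828  102.77612399]
```

View pics/p2.png

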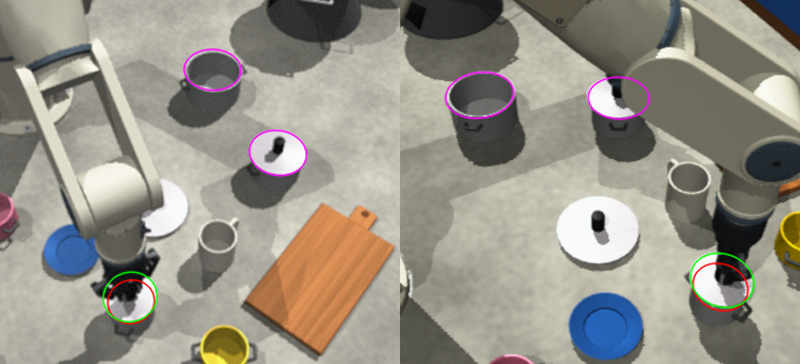

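The medium lid sits level on its rim, the large pot circle fits, and the small lid is centred over its pot. Lowering.

Emit:
carry_out --targets '[{"dp":[0,0,5],"yaw":0},{"dp":[0,0,10],"yaw":0},{"dp":[0,0,14],"yaw":0},{"dp":[0,0,17],"yaw":0},{"dp":[0,0,18.5],"yaw":0},{"dp":[0,0,19.5],"yaw":0},{"dp":[0,0,19.5],"yaw":0}]'

```text
clock: 18.15
eef_pos: [565.5, -331.9, 83.7]
tcp_rot: [3.142, -0.0, 2.725]
contact_force: [-1.4, 1.5, 2.8]
opening: 0.291
grasp_force: 39.8
```

Emit:
carry_out --targets '[{"dp":[0,0,0],"yaw":0},{"dp":[0,0,0],"yaw":0},{"dp":[0,0,0],"yaw":0},{"dp":[0,0,-5],"yaw":0},{"dp":[0,0,-20],"yaw":0},{"dp":[0,0,-55],"yaw":0},{"dp":[10,9,-95],"yaw":0},{"dp":[40,36,-110],"yaw":0},{"dp":[80,71,-110],"yaw":0},{"dp":[120,107,-105],"yaw":0},{"dp":[155,139,-85],"yaw":0},{"dp":[178,159,-55],"yaw":0}]' --fingers 0.3

```text
clock: 19.65
eef_pos: [467.3, -113.1, 139.7]
tcp_rot: [3.141, 0.003, 2.725]
contact_force: [-0.1, -0.0, -0.1]
opening: 0.647
grasp_force: 0.0
```

Emit:
carry_out --targets '[{"dp":[8,7,15],"yaw":0},{"dp":[8,7,20],"yaw":0},{"dp":[8,7,20],"yaw":0}]'

```text
clock: 20.02
eef_pos: [463.5, -105.3, 119.0]
tcp_rot: [3.141, 0.001, 2.725]
contact_force: [0.8, -0.1, 0.8]
opening: 0.643
grasp_force: 0.0
```

```bash
python3 -c "
from look import *
look('w7',{'S':(463,-104.5,12,76),'k':(463,-104.5,54,13),'b':(463,-104.5,18,13)})"
```

```text
20.075 [ 463.69401983 -105.44487865  119.16018626] [3.14137064e+00 1.60855255e-03 2.72436946e+00] 0.6496808608897215
S [[278. 204.]]
k [[278. 224.]]
b [[278. 206.]]
```

View pics/w7.png

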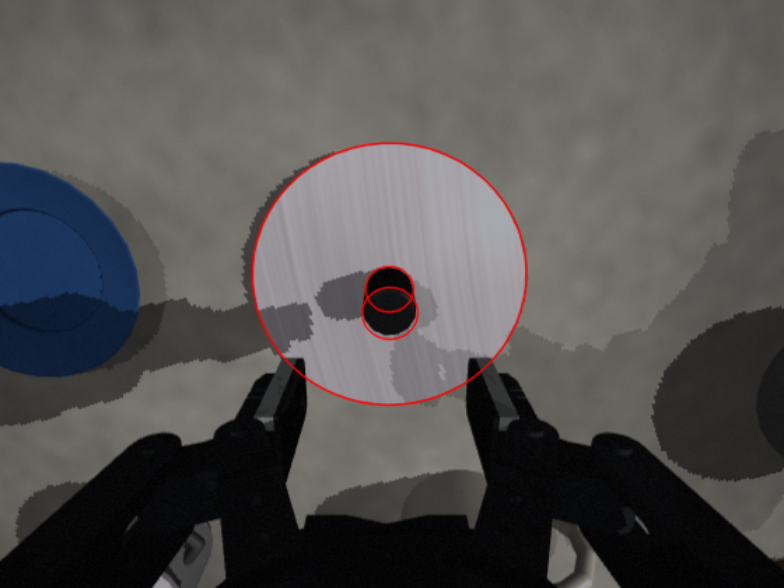

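The disc fits exactly. Grip and lift.

Emit:
carry_out --targets '[{"dp":[1,0.5,20],"yaw":0},{"dp":[1,0.5,50],"yaw":0},{"dp":[1,0.5,75],"yaw":0},{"dp":[1,0.5,86],"yaw":0},{"dp":[1,0.5,86],"yaw":0},{"dp":[1,0.5,86],"yaw":0}]'

```text
clock: 20.82
eef_pos: [462.8, -104.2, 33.2]
tcp_rot: [3.141, 0.001, 2.725]
contact_force: [-0.0, -0.1, 0.3]
opening: 0.651
grasp_force: 0.0
```

Emit:
carry_out --targets '[{"dp":[0,0,0],"yaw":0},{"dp":[0,0,0],"yaw":0},{"dp":[0,0,0],"yaw":0},{"dp":[0,0,0],"yaw":0},{"dp":[0,0,0],"yaw":0},{"dp":[0,0,0],"yaw":0}]' --fingers -1

```text
clock: 21.58
eef_pos: [462.5, -104.1, 33.1]
tcp_rot: [3.141, 0.001, 2.725]
contact_force: [-1.3, -0.6, 7.2]
opening: 0.292
grasp_force: 38.8
```

Emit:
carry_out --targets '[{"dp":[0,0,-10],"yaw":0},{"dp":[0,0,-30],"yaw":0},{"dp":[0,0,-60],"yaw":0},{"dp":[0,0,-95],"yaw":0},{"dp":[0,0,-125],"yaw":0},{"dp":[0,0,-140],"yaw":0},{"dp":[0,0,-140],"yaw":0}]'

```text
clock: 22.45
eef_pos: [462.4, -104.0, 173.1]
tcp_rot: [3.141, 0.002, 2.725]
contact_force: [-0.8, 0.2, -1.8]
opening: 0.286
grasp_force: 39.4
```

Emit:
carry_out --targets '[{"dp":[8,12,0],"yaw":0},{"dp":[28,41,0],"yaw":0},{"dp":[56,82,0],"yaw":0},{"dp":[85,124,0],"yaw":0},{"dp":[114,166,0],"yaw":0},{"dp":[143,208,0],"yaw":0},{"dp":[171,249,0],"yaw":0},{"dp":[196,285,5],"yaw":0},{"dp":[211,307,20],"yaw":0},{"dp":[216.5,315,40],"yaw":0},{"dp":[216.5,315.5,50],"yaw":0},{"dp":[216.5,315.5,50],"yaw":0}]'

```text
clock: 23.95
eef_pos: [390.6, 271.5, 121.1]
tcp_rot: [-3.139, -0.002, 2.725]
contact_force: [0.2, -0.9, -1.4]
opening: 0.289
grasp_force: 39.6
```

Run:
```python
from h import *
s=r.sense();p=s['eef_pos'];print(s['clock'],p)
o=[]
for n in('scene','side'):
    c=r.get_calibration(n);im=r.grab_frame(n)[:,:,::-1].copy()
    draw(im,c,391.9,272,80,70); draw(im,c,p[0],p[1],p[2]-33+12,76,(0,255,0)); draw(im,c,566,-332,62,51,(255,0,255))
    o.append(im[60:360,130:460])
cv2.imwrite('pics/p3.png',cv2.resize(np.hstack(o),(800,364),interpolation=cv2.INTER_CUBIC))
```

```text
23.95 [390.59616716 271.48772075 121.07402373]
```

View pics/p3.png

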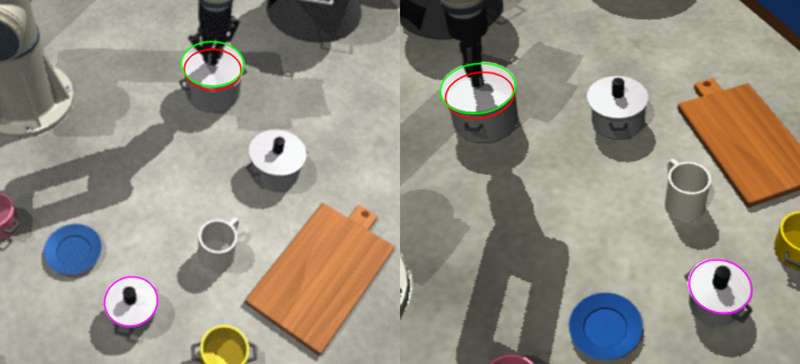

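The small lid is seated, and the large lid is centred over its pot. Lowering.

Emit:
carry_out --targets '[{"dp":[0,0,5],"yaw":0},{"dp":[0,0,10],"yaw":0},{"dp":[0,0,15],"yaw":0},{"dp":[0,0,18],"yaw":0},{"dp":[0,0,19.5],"yaw":0},{"dp":[0,0,20],"yaw":0},{"dp":[0,0,20],"yaw":0}]'

```text
clock: 24.92
eef_pos: [391.6, 272.1, 103.1]
tcp_rot: [-3.141, -0.0, 2.725]
contact_force: [-4.0, -2.9, 13.0]
opening: 0.29
grasp_force: 41.0
```

Emit:
carry_out --targets '[{"dp":[0,0,-0.5],"yaw":0},{"dp":[0,0,-0.5],"yaw":0},{"dp":[0,0,-0.5],"yaw":0},{"dp":[0,0,-5],"yaw":0},{"dp":[0,0,-20],"yaw":0},{"dp":[0,0,-60],"yaw":0},{"dp":[0,0,-110],"yaw":0},{"dp":[0,0,-160],"yaw":0},{"dp":[0,0,-180],"yaw":0},{"dp":[0,0,-180],"yaw":0}]' --fingers 0.3

```text
clock: 26.18
eef_pos: [392.5, 272.7, 284.7]
tcp_rot: [3.138, 0.002, 2.725]
contact_force: [0.1, 0.0, 0.1]
opening: 0.65
grasp_force: 0.0
```

Run:
```python
from h import *
o=[]
for n in('scene','side'):
    c=r.get_calibration(n);im=r.grab_frame(n)[:,:,::-1].copy()
    draw(im,c,391.9,272,82,76); draw(im,c,644,132.8,72,63.5); draw(im,c,566,-332,62,51)
    o.append(im[60:360,130:460])
cv2.imwrite('pics/p4.png',cv2.resize(np.hstack(o),(800,364),interpolation=cv2.INTER_CUBIC))
```

```text
(no output)
```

View pics/p4.png

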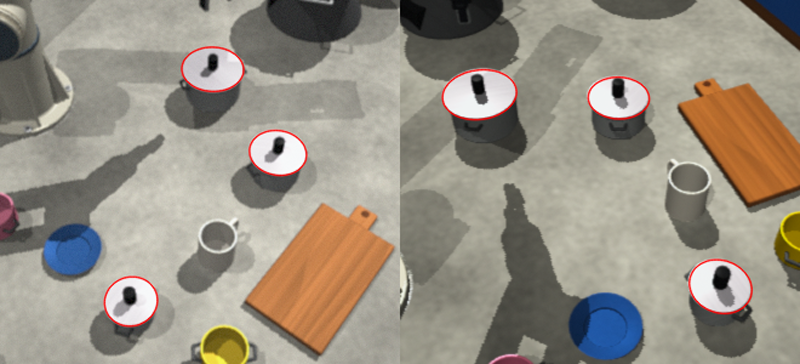

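All three lids lie on the circles drawn at seat height, level, and the plate and mug have not moved.

```bash
python3 -c "
from rig import r
print(r.sign_off())"
```

```text
the job is handed in; nothing more can be done
None
```

The job is handed in: all three lids sit level on the pots of their own size and are let go, and the plate and mug are unmoved as far as the last pictures show; the sign-off gave no verdict.

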